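# Fit and tension the blade of a bench bow saw

### The job

The bench bow saw for trimming bamboo slats has lost its blade: set the brass-backed blade down level into the slots of the red and the blue fork, with its end bars outside the forks. Then wind the tension wheel clockwise by its black handle until the slack is gone and it has the firm, set feel of a properly tight blade (about 12 N of push at the handle), without overstraining it. Let go, leave the blade tight, and do not disturb the teapot, the two tumblers or the rice pot.

Things in the scene. Friction and masses are not known exactly. Their poses are not given: they have to be found in the camera images.
- saw: Bench bow saw fixed to the counter: wooden base 130 x 345 x 18 mm high. Origin: on the counter under the middle of the blade's place. z up; the blade lies along the saw's y. The red fork stands at +y, the blue fork at -y; at y = -165 mm a green gear box (85 x 85 mm, top 58 mm above the counter) carries the tension wheel.
- anchor: Red fork, fixed 55 to 67 mm from the saw's middle. Two prongs 22 mm high, 10 mm thick along y, 46 mm wide overall along x; between them a slot 12 mm wide, open at the top. Origin: middle of the slot's floor, on the fork's outer (+y) face, 50 mm above the counter; axes as the saw's. Its material reaches from this face 10 mm towards -y.
- pull_fork (a point): Blue fork, shaped like the red one: middle of its slot's floor, on its outer (-y) face, 50 mm above the counter; axes as the saw's. Its material reaches from this face 10 mm towards +y. Winding the wheel draws it outward (-y) by a screw and a stiff hidden spring. Before winding, the fitted blade has 7 to 31 mm of play in all.
- blade: Loose saw blade, 0.13 to 0.21 kg, at first standing on its end bars on the counter. Steel strip 4 mm thick; at each end a dark bar 44 (x) x 10 (y) x 22 mm high, inner faces 75 mm from the middle. Ends alike. Origin: centre of the underside of the end bars; y along the blade, z up. The strip's lower edge is 6 mm above the origin, so fitted the origin is 44 mm above the counter.
- blade_back (a point): Top centre of the blade's brass back, 48 mm above the blade's origin: the place to grip it from above. The back is 10 mm thick (blade's x), 100 mm long (y) and 18 mm high, its top at this point; under it the steel strip 4 mm thick.
- wheel_axis (a point): Centre of the tension wheel (dark spoked wheel, 108 mm across, upright axis), at its upper face, 78 mm above the counter. Clockwise seen from above tightens: first the slack, which differs from time to time, then the resistance climbs; in all less than one turn. Dry friction holds the wheel where it is left.
- handle_top (a point): Top centre of the black crank handle: an upright freely spinning grip, 16 mm in diameter, from 78 to 116 mm above the counter, 45 mm from the wheel axis; fingers holding it need not turn with it. A slow steady push along its circle takes 7 to 8 N while slack, then climbs. Properly tight: about 12 N (11 to 14 is good); over 15 N it is overstrained. Read after a hasty move it can seem less.
- teapot: White porcelain teapot with its lid, 110 mm high, 120 mm across, with spout and handle 180 mm over all; origin under its centre. Bystander.
- tumbler_a: Glass tumbler, 68 mm across, 95 mm high; origin under its centre. Bystander.
- tumbler_b: Glass tumbler like the other. Bystander.
- rice_pot: Aluminium rice pot, about 150 mm across (handles beyond), 85 mm high; origin under its centre. Bystander.
Mind the look-alikes: they are no part of the job. Several things look just like the blade: the one meant starts farthest to the robot's left.

How it is judged:
By the outcome, as a careful person would: the job done as asked, in the order asked, and still so for the second after the job is handed in, with the robot touching nothing.
It also fails if it takes over 72 s, if anything falls off the work surface, if the arm or the gripper's body presses on something with over 40 N, if the wrist force passes 120 N, or if a joint passes its speed limit or range.

### The arm

A 6-joint arm with a two-finger parallel gripper is mounted at the origin on the work surface. World frame = base frame: x ahead of the robot, y to its left, z up, the work surface at z = 0. Lengths are in m, angles in rad, forces in N, time in s.
With the tool pointing down it reaches from about 0.325 to 0.875 m from the base axis. Payload 4.4 kg.
Tool frame: the origin (TCP) lies between the finger pads; the fingertips stand 22 mm ahead of it and the grasp point (between the pads) lies 3 mm ahead of it; z points along the fingers, y is the line along which they close (so a half turn about z gives the same grasp; the last joint's range is limited). The gripper opens to 85 mm and grips with 20 to 120 N. Pads are 22 mm wide; open, the fingers measure 114 mm over their backs; the gripper's body (76 mm by 85 mm) begins 54 mm behind the grasp point. The pads swing forward as they close: fully open they stand 13 mm farther back than shut.
Start: joints at [-1.482, 0.207, 1.542, -0, 1.393, -0.15], TCP at [0.136, -0.559, 0.227] pointing down, gripper open.
Joint ranges: [-2.73, 2.73], [-0.86, 2.22], [0.23, 2.46], [-1.11, 4.25], [0.08, 2.63], [-2.82, 2.82]. Speed limits (rad/s): [2.79, 2.79, 3.14, 3.14, 3.14, 3.14].

### API

Orientations are given as a rotation vector (axis times angle).
In Python, from rig import * gives the robot as it stands.
- The arm moves only by the tool play_rows, never from a script. Its argument "deltas" is text: rows parted by semicolons, each of 6 numbers parted by spaces: the shift along the tool's x, y, z in units of 25 mm (1.0 is 25 mm), then the turn, a rotation vector about the tool's x, y, z in rad. A call has exactly 10 rows; each row shifts and turns the commanded pose from where the row before left it, along the tool's axes as they then stand; what a row does not reach is not made up. A row lasts 1/8 s, in which the tool goes at most 62.5 mm and 10.7 degrees, less where a joint would pass 70% of its speed; a pose out of reach is approached as far as the arm can. A call is refused whole if a number of a shift passes 1 or a number of a turn 0.188, either way. A call with a gripper value outside its range is refused whole. "claw" is the gripper command: -1 is fully open, 1 is shut, values between are in proportion, set as the call begins (left out, the last holds). The fingers move at their own pace and stop on an object; "squeeze" is the grip in N (left out, the last holds). Time passes only in rows, so rows that do not move let the fingers close, or fill a call up. It gives the time, the measured TCP pose, the force, the opening and the grip force at its end, in the units of the state.
- read_state(): the state, without advancing time (a new reading comes with each control period).
- snapshot(name): name is "side" or "top" or "wrist"; returns the picture (400x640x3 uint8, red, green, blue); there is no depth.
- camera_params(name): a dict with "K" (3x3 intrinsics, pixels), "extrinsics" (4x4, takes a point from camera to world coordinates). Camera axes: x right, y down, z forward; pixel columns grow to the right and rows downward; lengths in m; the calibration is good to about 2 mm. The wrist camera is an equidistant fisheye: a pixel r from the principal point sees the ray r / f radians off the axis. A picture is of the moment at which its call begins: read the wrist's pose just before it. camera_params takes no time and is no camera call; for the wrist camera it gives the pose at the moment of the call.
- sign_off(): hands the job in; it is judged then, once.
The state is a dict: "time": time; "joint_pos": joint angles; "joint_vel": joint speeds; "joint_efforts": joint torques, N m; "eef_pos": TCP position; "orientation": TCP orientation; "force": force on the tool from outside, world axes, zero at the start; "ft_torque": the same for the moment, N m; "grip_width": finger opening in m; "grip_force": force on a finger pad.
Only numpy, scipy, OpenCV 4.12 (cv2) and the standard library are available. Lean on these libraries where they do the work, as an engineer would, in place of code of your own. Each camera call takes 0.05 s, during which the arm holds its last target. There are 200 camera calls.

## Working session

There is one attempt and no reset: what is moved stays moved. The work goes in short steps, Python scripts to look and compute and a tool call to move; the robot and the scene stay as the last step left them, time stands still between calls to the robot, and variables do not carry over. Pictures are saved under pics/ and viewed, at most 12 in all, crops included, and the job is handed in when it is done.

Besides the shell and the picture viewer there is one more tool, called as name(argument=value, ...) on one line, values as JSON. play_rows: Moves the arm, as the interface text tells. Its arguments: {"type":"object","properties":{"deltas":{"type":"string"},"claw":{"type":"number"},"squeeze":{"type":"number"}},"required":["deltas"]}

```bash
mkdir -p pics; ls; python3 - <<'E'
from rig import *
import cv2,numpy as np
for n in("top","side"):
    im=snapshot(n); cv2.imwrite(f"pics/{n}0.png",im[:,:,::-1]); p=camera_params(n); print(n,p["K"],np.round(p["extrinsics"],3).tolist())
s=read_state(); print(s["time"],s["eef_pos"],s["orientation"],s["force"])
E
```

```text
pics
top [[427.59947369   0.         314.02352197]
 [  0.         427.59947369 206.64111638]
 [  0.           0.           1.        ]] [[0.023, -0.997, 0.073, 0.453], [-1.0, -0.024, -0.018, -0.001], [0.019, -0.072, -0.997, 1.315], [0.0, 0.0, 0.0, 1.0]]
side [[364.27745094   0.         321.10327245]
 [  0.         364.27745094 201.85230579]
 [  0.           0.           1.        ]] [[-0.993, -0.082, 0.08, 0.464], [-0.114, 0.678, -0.726, 0.783], [0.005, -0.731, -0.683, 0.854], [0.0, 0.0, 0.0, 1.0]]
0.1 [ 0.1359302  -0.55796998  0.22611833] [-3.11709841e+00 -3.74017242e-01 -7.47270150e-05] [ 0.71331402 -0.25078049  0.55480499]
```

View pics/top0.png

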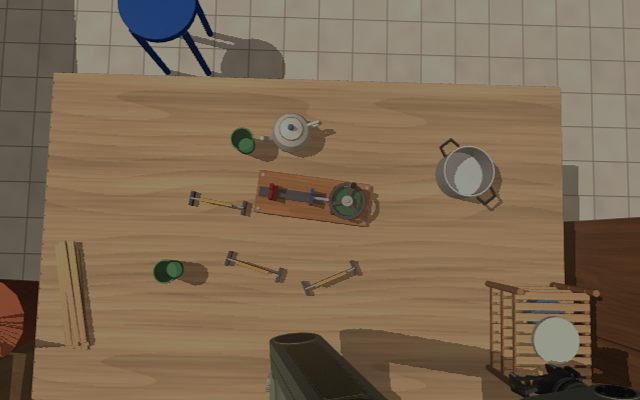

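View pics/side0.png

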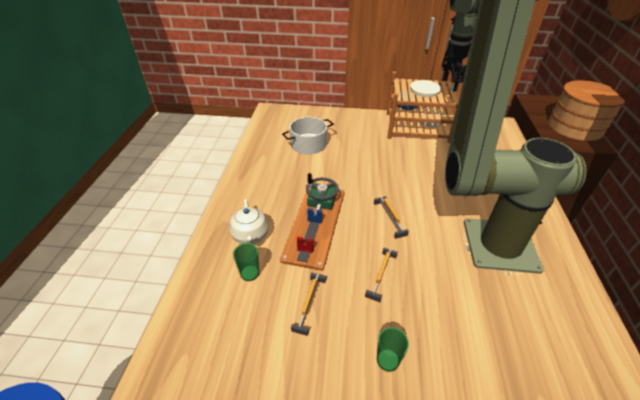

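Top view: the blade look-alikes are at (219,203), (254,266) and (330,279). The leftmost, (219,203), has the largest world y, so it is the one meant. The saw runs from the red fork at (272,191) past the blue fork at (311,197) to the wheel at (348,201). The teapot is at (291,130), the tumblers at (243,140) and (168,271), and the pot at (468,172).

```bash
cat > h.py <<'E'
from rig import *
import cv2,numpy as np
from scipy.spatial.transform import Rotation as R
def ray(n,uv,p=None):
    p=p or camera_params(n); K=np.array(p["K"]);E=np.array(p["extrinsics"])
    d=np.array([(uv[0]-K[0,2])/K[0,0],(uv[1]-K[1,2])/K[1,1]])
    if n=="wrist":
        r=np.hypot(*d); v=np.array([*(d/max(r,1e-9)*np.sin(r)),np.cos(r)])
    else: v=np.array([*d,1.])
    return E[:3,3],E[:3,:3]@v
def onz(n,uv,z,p=None):
    o,d=ray(n,uv,p); return o+d*(z-o[2])/d[2]
def proj(n,P,p=None):
    p=p or camera_params(n); K=np.array(p["K"]);E=np.array(p["extrinsics"])
    c=E[:3,:3].T@(np.array(P)-E[:3,3])
    if n=="wrist":
        r=np.hypot(c[0],c[1]); t=np.arctan2(r,c[2]); q=c[:2]/r*t
    else: q=c[:2]/c[2]
    return q*[K[0,0],K[1,1]]+K[:2,2]
def hsv(im): return cv2.cvtColor(im,cv2.COLOR_RGB2HSV)
def blobs(m,amin=8):
    n,l,st,c=cv2.connectedComponentsWithStats(m.astype(np.uint8))
    return [(st[i,4],np.argwhere(l==i)[:,::-1].astype(float)) for i in range(1,n) if st[i,4]>=amin]
E
python3 - <<'E'
from h import *
im=snapshot("top"); H=hsv(im); h,s,v=[H[...,i].astype(int) for i in range(3)]
Y,X=np.mgrid[:400,:640]
for nm,m,z in(("brass",(h>17)&(h<28)&(s>170)&(v>120)&(X>180)&(X<380)&(Y>180)&(Y<300),.048),("red",((h<6)|(h>174))&(s>180)&(X>255)&(X<290)&(Y<210)&(Y>175),.072),("blue",(h>105)&(h<130)&(s>100)&(X>290)&(X<330)&(Y>175)&(Y<215),.072)):
    for a,p in blobs(m):
        c=p.mean(0); w=np.array([onz("top",q,z) for q in p]); d=np.linalg.svd(w[:,:2]-w[:,:2].mean(0))[2][0]
        print(nm,a,c,w.mean(0),np.degrees(np.arctan2(d[1],d[0])),np.ptp((w[:,:2]@d)))
c1=cv2.resize(im[175:225,240:390],None,fx=4,fy=4,interpolation=2)
c2=cv2.resize(im[180:225,180:330],None,fx=4,fy=4,interpolation=2)
cv2.imwrite("pics/c.png",np.vstack([c1,c2])[:,:,::-1])
E
```

```text
red 68 [272.04411765 190.98529412] [0.58669401 0.10048497 0.072     ] 173.67003205002968 0.044337922236843186
blue 15 [310.73333333 199.46666667] [ 0.5646092  -0.01290506  0.072     ] 174.4634612338897 0.023618392024643886
```

View pics/c.png

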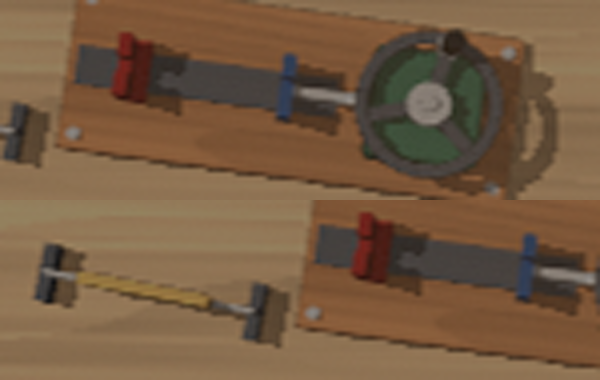

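The crop confirms the brass-backed blade with its dark end bars at about (200–232, 199–206). The wheel hub is at about (347.5,200.8) and the handle at about (353,185).

```bash
cat >> h.py <<'E'
def yaw(o): 
    m=R.from_rotvec(o).as_matrix(); return np.arctan2(m[1,0],m[0,0])
def plan(P,yw,n,P0=None,y0=None):
    """n rows straight to P with tool yaw yw; prints tool-axis rows (tool pointing down)"""
    s=read_state(); P0=np.array(s["eef_pos"] if P0 is None else P0); y=yaw(s["orientation"]) if y0 is None else y0
    dy=(yw-y+np.pi)%(2*np.pi)-np.pi; d=(np.array(P)-P0)/n/.025
    print("turn",dy); out=[]
    for i in range(n):
        a=y+dy*i/n; out.append("%.3f %.3f %.3f 0 0 %.4f"%(d@[np.cos(a),np.sin(a),0],d@[np.sin(a),-np.cos(a),0],-d[2],-dy/n))
    print("; ".join(out))
E
python3 - <<'E'
from h import *
a,b=onz("top",(200,199.5),.048),onz("top",(232.5,205.5),.048)
print("blade",a,b,(a+b)/2,np.degrees(np.arctan2(*(a-b)[1::-1])))
w=onz("top",(347.5,200.8),.078);hd=onz("top",(353.2,185.5),.116);r=np.array([.5867,.1005])
print("wheel",w,"handle",hd,np.degrees(np.arctan2(*(r-w[:2])[::-1])),np.linalg.norm(r-w[:2]))
p=camera_params("wrist");s=read_state();T=R.from_rotvec(s["orientation"]).as_matrix()
E=np.array(p["extrinsics"]);print(p["K"],T.T@(E[:3,3]-s["eef_pos"]),(T.T@E[:3,:3]).round(3),yaw(s["orientation"]))
plan([.5,.2,.3],np.radians(83),36)
E
```

```text
blade [0.55868549 0.31445113 0.048     ] [0.54319776 0.21799538 0.048     ] [0.55094162 0.26622325 0.048     ] 80.87797734068265
wheel [ 0.56277874 -0.11981585  0.078     ] handle [ 0.60319412 -0.131566    0.116     ] 83.80326329949666 0.2216106931455275
[[309.70691629   0.         318.41202428]
 [  0.         309.70691629 199.52334923]
 [  0.           0.           1.        ]] [ 0.0699741  -0.00066722 -0.14695227] [[ 0.001 -0.961 -0.275]
 [ 1.     0.001  0.001]
 [-0.    -0.275  0.961]] 0.23875799227571767
turn 1.2098652868795758
0.592 -0.723 -0.082 0 0 -0.0336; 0.616 -0.702 -0.082 0 0 -0.0336; 0.639 -0.681 -0.082 0 0 -0.0336; 0.662 -0.659 -0.082 0 0 -0.0336; 0.684 -0.637 -0.082 0 0 -0.0336; 0.705 -0.614 -0.082 0 0 -0.0336; 0.725 -0.589 -0.082 0 0 -0.0336; 0.744 -0.565 -0.082 0 0 -0.0336; 0.763 -0.539 -0.082 0 0 -0.0336; 0.781 -0.514 -0.082 0 0 -0.0336; 0.797 -0.487 -0.082 0 0 -0.0336; 0.813 -0.460 -0.082 0 0 -0.0336; 0.828 -0.432 -0.082 0 0 -0.0336; 0.842 -0.404 -0.082 0 0 -0.0336; 0.856 -0.376 -0.082 0 0 -0.0336; 0.868 -0.347 -0.082 0 0 -0.0336; 0.879 -0.317 -0.082 0 0 -0.0336; 0.889 -0.288 -0.082 0 0 -0.0336; 0.898 -0.258 -0.082 0 0 -0.0336; 0.906 -0.227 -0.082 0 0 -0.0336; 0.913 -0.197 -0.082 0 0 -0.0336; 0.920 -0.166 -0.082 0 0 -0.0336; 0.925 -0.135 -0.082 0 0 -0.0336; 0.929 -0.104 -0.082 0 0 -0.0336; 0.932 -0.073 -0.082 0 0 -0.0336; 0.934 -0.041 -0.082 0 0 -0.0336; 0.934 -0.010 -0.082 0 0 -0.0336; 0.934 0.022 -0.082 0 0 -0.0336; 0.933 0.053 -0.082 0 0 -0.0336; 0.931 0.084 -0.082 0 0 -0.0336; 0.927 0.115 -0.082 0 0 -0.0336; 0.923 0.147 -0.082 0 0 -0.0336; 0.917 0.178 -0.082 0 0 -0.0336; 0.911 0.208 -0.082 0 0 -0.0336; 0.903 0.239 -0.082 0 0 -0.0336; 0.895 0.269 -0.082 0 0 -0.0336
```

play_rows(deltas="0.64 -0.7 -0.1 0 0 -0.034; 0.64 -0.7 -0.1 0 0 -0.034; 0.64 -0.7 -0.1 0 0 -0.034; 0.64 -0.7 -0.1 0 0 -0.034; 0.7 -0.65 -0.1 0 0 -0.034; 0.7 -0.6 -0.1 0 0 -0.034; 0.72 -0.6 -0.1 0 0 -0.034; 0.75 -0.56 -0.1 0 0 -0.034; 0.76 -0.54 -0.1 0 0 -0.034; 0.78 -0.5 -0.1 0 0 -0.034")

```text
time: 1.4
eef_pos: [0.2386, -0.3456, 0.2524]
orientation: [3.01, 0.9, 0.0]
force: [0.2, 0.4, -0.1]
grip_width: 0.0852
grip_force: 0.0
```

play_rows(deltas="0.82 -0.47 -0.1 0 0 -0.034; 0.82 -0.46 -0.1 0 0 -0.034; 0.83 -0.43 -0.1 0 0 -0.034; 0.84 -0.4 -0.1 0 0 -0.034; 0.85 -0.37 -0.1 0 0 -0.034; 0.87 -0.34 -0.1 0 0 -0.034; 0.88 -0.31 -0.1 0 0 -0.034; 0.89 -0.28 -0.1 0 0 -0.034; 0.9 -0.25 -0.1 0 0 -0.034; 0.9 -0.22 -0.1 0 0 -0.034")

```text
time: 2.65
eef_pos: [0.3396, -0.1353, 0.2774]
orientation: [2.814, 1.396, 0.0]
force: [-0.1, 0.6, -1.1]
grip_width: 0.0851
grip_force: 0.0
```

```bash
python3 - <<'E'
from h import *
s=read_state();print(s["time"],s["eef_pos"],yaw(s["orientation"]),s["joint_pos"])
plan([.53,.13,.3],np.radians(82),10)
E
```

```text
2.65 [ 0.33963786 -0.135342    0.27739502] 0.9211677098408687 [-6.17234957e-01 -3.11099828e-01  1.93070646e+00  2.34693375e-05
  1.52146578e+00  3.23925192e-02]
turn 0.5100022767944816
1.306 -0.036 -0.090 0 0 -0.0510; 1.306 0.031 -0.090 0 0 -0.0510; 1.303 0.097 -0.090 0 0 -0.0510; 1.296 0.164 -0.090 0 0 -0.0510; 1.286 0.230 -0.090 0 0 -0.0510; 1.273 0.295 -0.090 0 0 -0.0510; 1.256 0.359 -0.090 0 0 -0.0510; 1.236 0.423 -0.090 0 0 -0.0510; 1.213 0.485 -0.090 0 0 -0.0510; 1.186 0.547 -0.090 0 0 -0.0510
```

play_rows(deltas="0.98 0 -0.09 0 0 -0.05; 0.98 0 -0.09 0 0 -0.05; 0.98 0.1 -0.09 0 0 -0.05; 0.98 0 -0.09 0 0 -0.05; 0.98 0 -0.09 0 0 -0.05; 0.98 0 -0.09 0 0 -0.05; 0.98 0 -0.09 0 0 -0.05; 0.98 0 -0.09 0 0 -0.05; 0.98 0 -0.09 0 0 -0.06; 0.98 0 -0.09 0 0 -0.05")

```text
time: 3.9
eef_pos: [0.4415, 0.0841, 0.2999]
orientation: [2.37, 2.062, 0.0]
force: [-0.6, -0.6, 0.5]
grip_width: 0.0854
grip_force: 0.0
```

```bash
python3 - <<'E'
from h import *
s=read_state();print(s["time"],s["eef_pos"],yaw(s["orientation"]),s["joint_vel"])
im=snapshot("wrist");p=camera_params("wrist")
import pickle;pickle.dump((im,p),open("w1.pkl","wb"));cv2.imwrite("pics/w1.png",im[:,:,::-1])
for P in([.551,.266,.048],[.5867,.1,.072],[.563,-.12,.078]):print(proj("wrist",P,p))
E
```

```text
3.9 [0.4414652  0.08409736 0.29987411] 1.4317637615619574 [ 0.44080468  0.14673878 -0.1653722  -0.00045046  0.02072478  0.04534235]
[383.11641123  24.25328423]
[430.00335846 146.9459066 ]
[418.07270014 299.40604551]
```

View pics/w1.png

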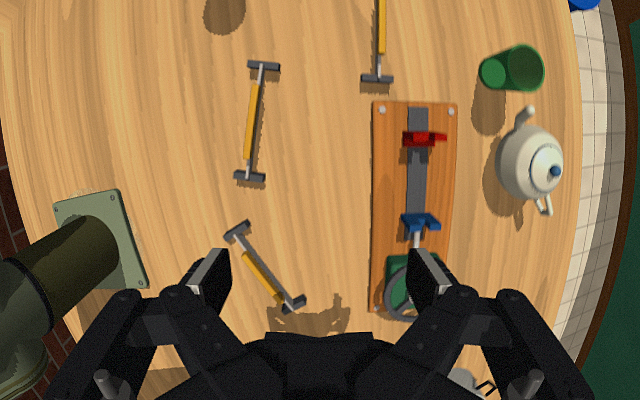

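play_rows(deltas="0.35 0.6 0.25 0 0 0; 0.35 0.6 0.25 0 0 0; 0.35 0.6 0.25 0 0 0; 0.35 0.6 0.25 0 0 0; 0.35 0.6 0.25 0 0 0; 0.35 0.6 0.25 0 0 0; 0.35 0.6 0.25 0 0 0; 0.3 0.3 0.2 0 0 0; 0 0 0 0 0 0; 0 0 0 0 0 0")

```text
time: 5.2
eef_pos: [0.5624, 0.1348, 0.2511]
orientation: [2.373, 2.058, -0.0]
force: [0.2, -0.5, -0.3]
grip_width: 0.0852
grip_force: 0.0
```

```bash
python3 - <<'E'
from h import *
s=read_state();print(s["time"],s["eef_pos"],s["orientation"],s["joint_vel"].round(3))
p=camera_params("wrist");im=snapshot("wrist")
import pickle;pickle.dump((im,p),open("w2.pkl","wb"));cv2.imwrite("pics/w2.png",im[:,:,::-1])
for P in([.551,.266,.048],[.5867,.1,.072],[.563,-.12,.078]):print(proj("wrist",P,p))
E
```

```text
5.2 [0.56244375 0.13481342 0.25114057] [ 2.37321027e+00  2.05848420e+00 -4.61384328e-04] [-0.006 -0.006 -0.     0.    -0.002 -0.   ]
[291.62879098  62.67367609]
[344.4958758  206.51704911]
[344.09382229 357.13502288]
```

View pics/w2.png

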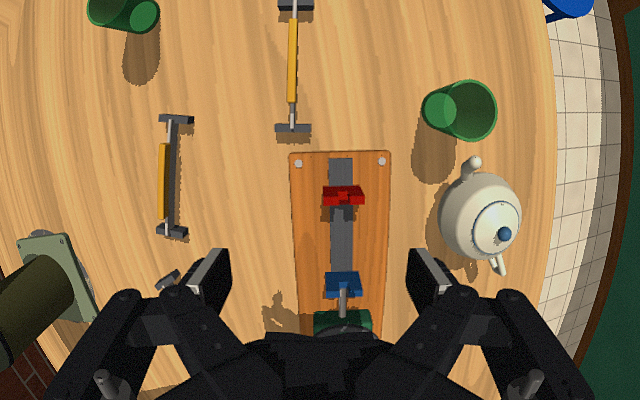

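View: the blade's brass back runs from (293,15) to (292,102). The red fork is at (343,195) and the blue fork at (343,284). Next I'll extract them numerically and zoom in on the forks.

```bash
python3 - <<'E'
from h import *
import pickle
im,p=pickle.load(open("w2.pkl","rb"))
H=hsv(im); h,s,v=[H[...,i].astype(int) for i in range(3)]; Y,X=np.mgrid[:400,:640]
m=(h>17)&(h<28)&(s>170)&(v>150)&(X>270)&(X<310)&(Y<120)
for a,q in blobs(m,60):
    w=np.array([onz("wrist",t,.048,p)[:2] for t in q]); d=np.linalg.svd(w-w.mean(0),full_matrices=False)[2][0]; d*=np.sign(d[1])
    t=(w-w.mean(0))@d;n=(w-w.mean(0))@[d[1],-d[0]]
    print("brass",a,w.mean(0),np.degrees(np.arctan2(d[1],d[0])),t.min(),t.max(),n.min(),n.max(),"mid",w.mean(0)+d*(t.min()+t.max())/2)
for nm,m in(("red",((h<6)|(h>174))&(s>150)&(Y>170)&(Y<220)&(X>310)&(X<380)),("blue",(h>100)&(h<125)&(s>130)&(Y>260)&(Y<305)&(X>310)&(X<380))):
    for a,q in blobs(m,60): print(nm,a,q.min(0),q.max(0))
cv2.imwrite("pics/c2.png",cv2.resize(im[180:304,308:378],None,fx=4.8,fy=4.8,interpolation=0)[:,:,::-1])
E
```

```text
brass 682 [0.55132653 0.26990495] 80.7657035206997 -0.0478325829391238 0.04973329768163743 -0.004708090244383521 0.0045835967104259 mid [0.55147903 0.27084299]
red 745 [323. 186.] [364. 205.]
blue 784 [325. 272.] [361. 297.]
```

View pics/c2.png

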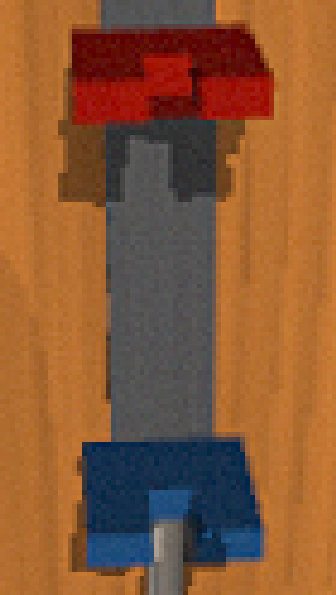

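```bash
python3 - <<'E'
from h import *
import pickle
im,p=pickle.load(open("w2.pkl","rb"))
f=lambda c,z:onz("wrist",(308+c[0]/4.8-.5,180+c[1]/4.8-.5),z,p)[:2]
g={}
for n,a,b in(("red out",(71,79),(270,74)),("red in",(72,123),(273,118)),("blue in",(86,538),(262,527)),("blue out",(88,567),(264,559))):
    A,B=f(a,.072),f(b,.072);g[n]=(A+B)/2;print(n,A,B,g[n],np.linalg.norm(A-B),np.degrees(np.arctan2(*(B-A)[::-1])))
print("red slot mid",(f((147,79),.072)+f((198,76),.072))/2, f((168,55),.05))
d=g["red out"]-g["blue out"];print("axis",np.degrees(np.arctan2(*d[::-1])),np.linalg.norm(d))
# base edges & strip for direction
for a,b in(((300,170),(300,300)),((382,170),(382,300))):pass
S=[onz("wrist",c,.018,p)[:2] for c in((298,163),(382,161))];print("screws",S)
w=onz("top",(347.5,200.8),.078)[:2];d=g["red out"]-w;print("w->red",np.degrees(np.arctan2(*d[::-1])),np.linalg.norm(d))
E
```

```text
red out [0.5640368  0.11542148] [0.60933785 0.1102392 ] [0.58668732 0.11283034] 0.045596506261184284 -6.526065856958178
red in [0.56283478 0.10501836] [0.60898467 0.09965922] [0.58590972 0.10233879] 0.04646001392253123 -6.623778249344796
blue in [ 0.55126409 -0.00662141] [ 0.5967515  -0.01047595] [ 0.5740078  -0.00854868] 0.045650423846017446 -4.843587032708852
blue out [ 0.55059071 -0.01579533] [ 0.59650928 -0.02068846] [ 0.57355   -0.0182419] 0.04617854399214604 -6.082536063469308
red slot mid [0.58700758 0.11253848] [0.58758599 0.11208382]
axis 84.27637892788124 0.1317289671913587
screws [array([0.53863133, 0.1469436 ]), array([0.64328062, 0.13531348])]
w->red 84.13242471485799 0.2338714815721287
```

```bash
python3 - <<'E'
from h import *
plan([.5514,.270,.12],np.radians(80.8),8)
E
```

```text
turn -0.018651701873110493
0.662 -0.151 0.657 0 0 0.0023; 0.661 -0.152 0.657 0 0 0.0023; 0.661 -0.154 0.657 0 0 0.0023; 0.660 -0.155 0.657 0 0 0.0023; 0.660 -0.157 0.657 0 0 0.0023; 0.660 -0.158 0.657 0 0 0.0023; 0.659 -0.160 0.657 0 0 0.0023; 0.659 -0.161 0.657 0 0 0.0023
```

play_rows(deltas="0.66 -0.155 0.65 0 0 0.0025; 0.66 -0.155 0.65 0 0 0.0025; 0.66 -0.155 0.65 0 0 0.0025; 0.66 -0.155 0.65 0 0 0.0025; 0.66 -0.155 0.65 0 0 0.0025; 0.66 -0.155 0.65 0 0 0.0025; 0.66 -0.155 0.65 0 0 0.0025; 0.66 -0.16 0.7 0 0 0.0025; 0 0 0 0 0 0; 0 0 0 0 0 0")

```text
time: 6.5
eef_pos: [0.5523, 0.2699, 0.1199]
orientation: [2.393, 2.034, 0.0]
force: [0.2, -0.1, 0.2]
grip_width: 0.0854
grip_force: 0.0
```

```bash
python3 - <<'E'
from h import *
s=read_state();print(s["time"],s["eef_pos"],yaw(s["orientation"])*57.2958)
p=camera_params("wrist");im=snapshot("wrist")
H=hsv(im); h,s_,v=[H[...,i].astype(int) for i in range(3)]
m=(h>17)&(h<28)&(s_>170)&(v>150)
for a,q in blobs(m,300):
    w=np.array([onz("wrist",t,.048,p)[:2] for t in q]); 
    if abs(w[:,0].mean()-.55)>.03: continue
    d=np.linalg.svd(w-w.mean(0),full_matrices=False)[2][0]; d*=np.sign(d[1])
    t=(w-w.mean(0))@d;n=(w-w.mean(0))@[d[1],-d[0]]
    print(a,q.min(0),q.max(0),np.degrees(np.arctan2(d[1],d[0])),t.min(),t.max(),n.min(),n.max(),"mid",w.mean(0)+d*(t.min()+t.max())/2)
cv2.imwrite("pics/w3.png",im[:,:,::-1])
E
```

```text
6.5 [0.55228875 0.26993022 0.11988868] 80.72298075345088
1505 [311. 142.] [323. 267.] 80.69814313712867 -0.05220774635901156 0.046054469023304394 -0.004718906452211534 0.004522173480141184 mid [0.55170178 0.27091347]
```

play_rows(deltas="0 0 0.6 0 0 0; 0 0 0.6 0 0 0; 0 0 0.6 0 0 0; 0 0 0.6 0 0 0; 0 0 0.4 0 0 0; 0 0 0.2 0 0 0; 0 0 0.12 0 0 0; 0 0 0 0 0 0; 0 0 0 0 0 0; 0 0 0 0 0 0")

```text
time: 7.8
eef_pos: [0.5523, 0.2701, 0.0422]
orientation: [2.394, 2.034, 0.001]
force: [0.2, 0.7, -0.6]
grip_width: 0.0852
grip_force: 0.0
```

play_rows(deltas="0 0 0 0 0 0; 0 0 0 0 0 0; 0 0 0 0 0 0; 0 0 0 0 0 0; 0 0 0 0 0 0; 0 0 0 0 0 0; 0 0 0 0 0 0; 0 0 0 0 0 0; 0 0 0 0 0 0; 0 0 0 0 0 0", claw=1, squeeze=60)

```text
time: 9.05
eef_pos: [0.5519, 0.27, 0.0418]
orientation: [-2.394, -2.034, 0.0]
force: [-2.4, 0.0, 3.0]
grip_width: 0.0064
grip_force: 59.0
```

play_rows(deltas="0 0 -0.2 0 0 0; 0 0 -0.5 0 0 0; 0 0 -0.6 0 0 0; 0 0 -0.6 0 0 0; 0 0 -0.6 0 0 0; 0 0 -0.6 0 0 0; 0 0 -0.5 0 0 0; 0 0 -0.3 0 0 0; 0 0 0 0 0 0; 0 0 0 0 0 0")

```text
time: 10.3
eef_pos: [0.5514, 0.2698, 0.1385]
orientation: [-2.394, -2.034, 0.002]
force: [-1.3, 0.4, -1.7]
grip_width: 0.0066
grip_force: 58.7
```

```bash
python3 - <<'E'
from h import *
s=read_state();print(s["time"],s["eef_pos"],yaw(s["orientation"])*57.2958,s["grip_width"],s["force"])
p=camera_params("wrist");im=snapshot("wrist");si=snapshot("side")
u=proj("side",s["eef_pos"]).astype(int)
c=si[max(u[1]-75,0):u[1]+75,max(u[0]-100,0):u[0]+100]
cv2.imwrite("pics/w4.png",np.vstack([cv2.resize(im[60:320,150:490],(390,298)),cv2.resize(c,(390,292))])[:,:,::-1])
H=hsv(im); h,s_,v=[H[...,i].astype(int) for i in range(3)]
m=(h>17)&(h<28)&(s_>170)&(v>150)
for a,q in blobs(m,200):
    z=s["eef_pos"][2]+.006;w=np.array([onz("wrist",t,z,p)[:2] for t in q]); 
    if abs(w[:,0].mean()-.55)>.03: continue
    d=np.linalg.svd(w-w.mean(0),full_matrices=False)[2][0]; d*=np.sign(d[1])
    t=(w-w.mean(0))@d;print(a,np.degrees(np.arctan2(d[1],d[0])),t.min(),t.max(),w.mean(0),w.mean(0)+d*t.max(),q.max(0))
plan([.5801,.0473,.140],np.radians(84.2),10)
E
```

```text
10.3 [0.55144109 0.26984083 0.13848157] 80.71692019770256 0.006630461623353592 [-1.27149188  0.43307593 -1.73555355]
2523 80.20598163970553 -0.05658569570112004 0.03616010247842367 [0.55350967 0.28396461] [0.55966074 0.3195977 ] [328. 322.]
turn 0.060774611777220766
-0.860 0.257 -0.007 0 0 -0.0061; -0.861 0.252 -0.007 0 0 -0.0061; -0.863 0.247 -0.007 0 0 -0.0061; -0.864 0.241 -0.007 0 0 -0.0061; -0.866 0.236 -0.007 0 0 -0.0061; -0.867 0.231 -0.007 0 0 -0.0061; -0.869 0.226 -0.007 0 0 -0.0061; -0.870 0.220 -0.007 0 0 -0.0061; -0.871 0.215 -0.007 0 0 -0.0061; -0.873 0.210 -0.007 0 0 -0.0061
```

View pics/w4.png

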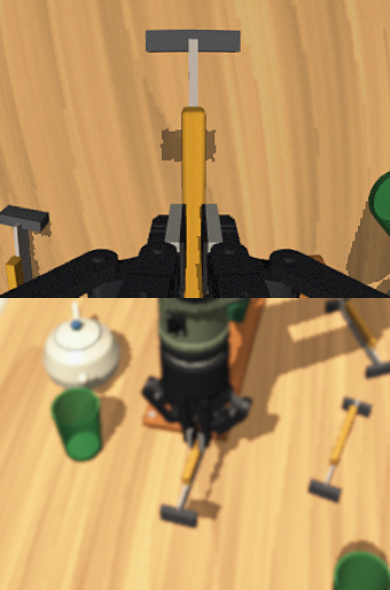

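The blade is held level by its brass back, with the far end bar visible ahead of the fingers. Next I carry it over the forks.

play_rows(deltas="-0.8 0.24 0 0 0 -0.006; -0.86 0.25 0 0 0 -0.006; -0.86 0.25 0 0 0 -0.006; -0.86 0.24 0 0 0 -0.006; -0.86 0.24 0 0 0 -0.006; -0.86 0.23 0 0 0 -0.006; -0.86 0.22 0 0 0 -0.006; -0.86 0.22 0 0 0 -0.006; -0.86 0.22 0 0 0 -0.006; -0.86 0.22 0 0 0 -0.006")

```text
time: 11.65
eef_pos: [0.5806, 0.0499, 0.1385]
orientation: [-2.331, -2.105, 0.001]
force: [0.5, 0.1, -1.7]
grip_width: 0.0065
grip_force: 58.7
```

play_rows(deltas="0 0 0 0 0 0; 0 0 0 0 0 0; 0 0 0 0 0 0; 0 0 0 0 0 0; 0 0 0 0 0 0; 0 0 0 0 0 0; 0 0 0 0 0 0; 0 0 0 0 0 0; 0 0 0 0 0 0; 0 0 0 0 0 0")

```text
time: 12.9
eef_pos: [0.581, 0.0506, 0.1392]
orientation: [-2.332, -2.105, 0.0]
force: [0.3, -0.9, -1.7]
grip_width: 0.0068
grip_force: 58.7
```

```bash
python3 - <<'E'
from h import *
s=read_state();print(s["time"],s["eef_pos"],yaw(s["orientation"])*57.2958,s["grip_width"],s["force"])
p=camera_params("wrist");im=snapshot("wrist");t=snapshot("top")
cv2.imwrite("pics/w5.png",np.vstack([cv2.resize(im[100:300,200:440],(480,400),interpolation=0),cv2.resize(t[170:225,250:378],(480,200))])[:,:,::-1])
plan([.5802,.0463,.140],np.radians(84.2),1)
E
```

```text
12.9 [0.58096347 0.0505854  0.13917868] 84.15443259692053 0.006825288221253009 [ 0.31041234 -0.92819812 -1.72400716]
turn 0.0007821794046556363
-0.174 -0.014 -0.032 0 0 -0.0008
```

View pics/w5.png

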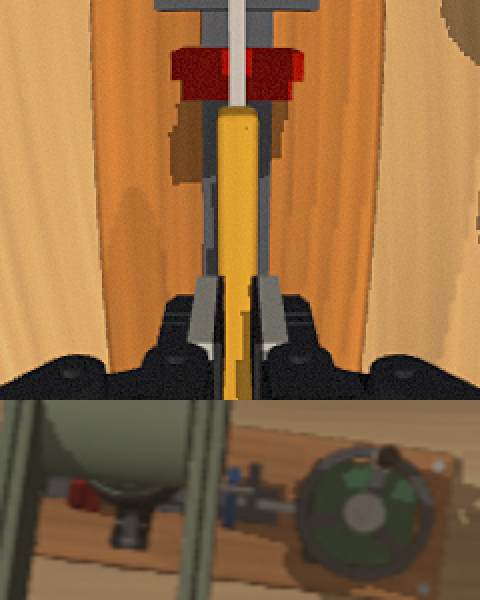

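The strip is at column 237 and the red slot spans 222–249, so they line up. Next: a small shift along the blade, then lower.

play_rows(deltas="-0.17 -0.01 0 0 0 0; 0 0 0.3 0 0 0; 0 0 0.4 0 0 0; 0 0 0.4 0 0 0; 0 0 0.3 0 0 0; 0 0 0.2 0 0 0; 0 0 0.2 0 0 0; 0 0 0.1 0 0 0; 0 0 0 0 0 0; 0 0 0 0 0 0")

```text
time: 14.25
eef_pos: [0.5806, 0.0464, 0.092]
orientation: [2.331, 2.105, 0.001]
force: [0.7, 0.1, -2.0]
grip_width: 0.0068
grip_force: 58.7
```

play_rows(deltas="0 0 0.04 0 0 0; 0 0 0.04 0 0 0; 0 0 0.04 0 0 0; 0 0 0.04 0 0 0; 0 0 0.04 0 0 0; 0 0 0.02 0 0 0; 0 0 0 0 0 0; 0 0 0 0 0 0; 0 0 0 0 0 0; 0 0 0 0 0 0")

```text
time: 15.5
eef_pos: [0.5803, 0.0464, 0.0863]
orientation: [2.332, 2.105, 0.0]
force: [0.3, 0.2, -1.6]
grip_width: 0.0069
grip_force: 58.7
```

play_rows(deltas="0 0 0.03 0 0 0; 0 0 0.03 0 0 0; 0 0 0 0 0 0; 0 0 0 0 0 0; 0 0 0 0 0 0; 0 0 0 0 0 0; 0 0 0 0 0 0; 0 0 0 0 0 0; 0 0 0 0 0 0; 0 0 0 0 0 0")

```text
time: 16.75
eef_pos: [0.5807, 0.0462, 0.0852]
orientation: [2.331, 2.105, 0.001]
force: [-0.7, -0.6, 4.0]
grip_width: 0.0063
grip_force: 59.9
```

play_rows(deltas="0 0 0 0 0 0; 0 0 0 0 0 0; 0 0 0 0 0 0; 0 0 0 0 0 0; 0 0 0 0 0 0; 0 0 -0.5 0 0 0; 0 0 -0.8 0 0 0; 0 0 -0.9 0 0 0; 0 0 -0.9 0 0 0; 0 0 -0.9 0 0 0", claw=-0.2)

```text
time: 18.0
eef_pos: [0.5806, 0.0464, 0.1866]
orientation: [2.331, 2.105, 0.002]
force: [-0.4, -0.1, 0.8]
grip_width: 0.0511
grip_force: 0.0
```

play_rows(deltas="0.5 0 0 0 0 0; 0 0 0 0 0 0; 0 0 0 0 0 0; 0 0 0 0 0 0; 0 0 0 0 0 0; 0 0 0 0 0 0; 0 0 0 0 0 0; 0 0 0 0 0 0; 0 0 0 0 0 0; 0 0 0 0 0 0")

```text
time: 19.25
eef_pos: [0.5816, 0.0588, 0.1847]
orientation: [2.332, 2.105, 0.0]
force: [0.1, -0.5, 0.1]
grip_width: 0.0514
grip_force: 0.0
```

```bash
python3 - <<'E'
from h import *
s=read_state();print(s["time"],s["eef_pos"],yaw(s["orientation"])*57.2958,s["grip_width"],s["force"],s["joint_pos"])
p=camera_params("wrist");im=snapshot("wrist");si=snapshot("side")
import pickle;pickle.dump((im,p),open("w6.pkl","wb"))
cv2.imwrite("pics/w6.png",np.vstack([cv2.resize(im[120:400,200:440],(480,560))[:330],cv2.resize(si[165:275,270:350],(480,660))[:260]])[:,:,::-1])
cv2.imwrite("pics/w6.png",np.hstack([cv2.resize(im[100:400,180:460],(420,450)),cv2.resize(si[165:275,270:350],(327,450))])[:,:,::-1])
E
```

```text
19.25 [0.58158591 0.05883696 0.18473701] 84.15781821749584 0.05136320697299431 [ 0.11261659 -0.50995283  0.11459445] [-4.71817417e-02  2.63397453e-01  1.56259806e+00  4.97465094e-06
  1.31549156e+00  5.47828357e-02]
```

View pics/w6.png

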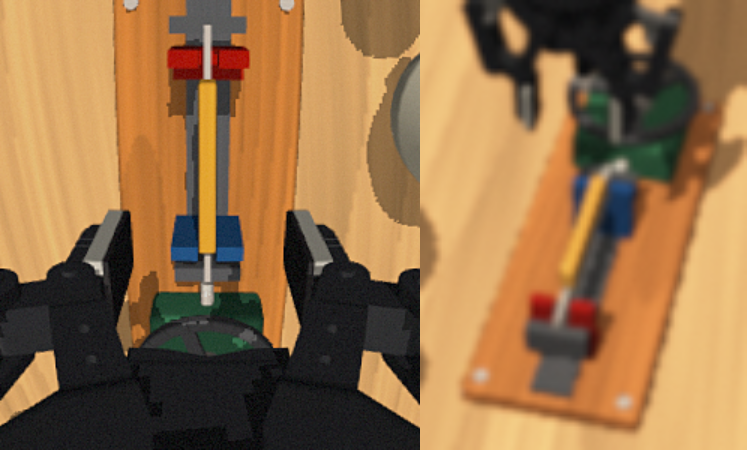

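Contact was felt on setting down. The picture shows the strip in both slots and the end bars outside both forks. Next I move over the wheel handle.

play_rows(deltas="-0.9 0.18 0 0 0 0; -0.9 0.18 0 0 0 0; -0.9 0.18 0 0 0 0; -0.9 0.18 0 0 0 0; -0.9 0.18 0 0 0 0; -0.9 0.18 0 0 0 0; -0.9 0.18 0 0 0 0; -0.9 0.18 0 0 0 0; 0 0 0 0 0 0; 0 0 0 0 0 0")

```text
time: 20.6
eef_pos: [0.5989, -0.1237, 0.1845]
orientation: [-2.331, -2.105, -0.0]
force: [0.1, -0.7, 0.4]
grip_width: 0.0509
grip_force: 0.0
```

```bash
python3 - <<'E'
from h import *
s=read_state();print(s["time"],s["eef_pos"],yaw(s["orientation"])*57.2958,s["force"])
p=camera_params("wrist");im=snapshot("wrist")
import pickle;pickle.dump((im,p),open("w7.pkl","wb"))
cv2.imwrite("pics/w7.png",cv2.resize(im[90:340,200:460],(780,600)[:2] and (624,600))[:,:,::-1])
for P in([.563,-.119,.078],[.603,-.1315,.116]):print(proj("wrist",P,p))
E
```

```text
20.6 [ 0.59893814 -0.1237066   0.18452925] 84.14347857906691 [ 0.12149549 -0.65129111  0.40228136]
[275.99293274 195.96342055]
[324.95219871 220.47767101]
```

View pics/w7.png

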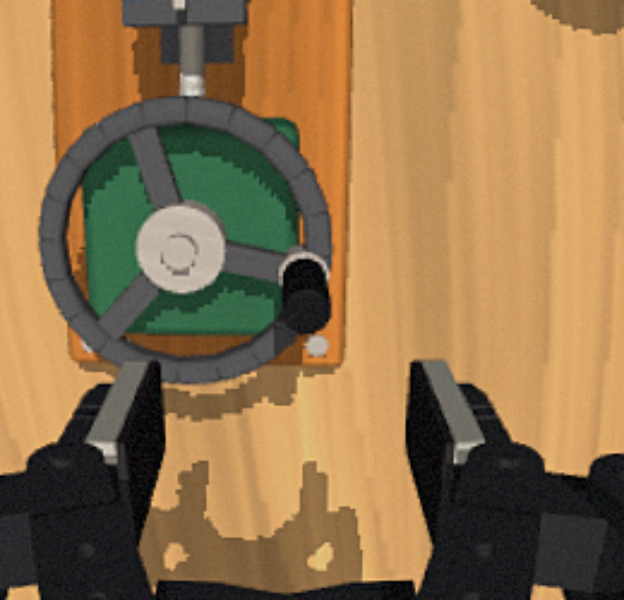

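```bash
python3 - <<'E'
from h import *
import pickle
im,p=pickle.load(open("w7.pkl","rb"))
f=lambda c,z:onz("wrist",(200+c[0]/2.4-.2,90+c[1]/2.4-.2),z,p)[:2]
ht=f((307,311),.116);hb=f((302.5,268),.078);print("handle",ht,hb)
rim=f((184.5,240),.074); print("rim.074",rim, f((184.5,240),.078))
for z in(.078,.082,.086):print("hub",z,f((180,250),z))
for c in(rim,f((180,250),.082)):
  d=ht-c;print(np.linalg.norm(d),np.degrees(np.arctan2(d[1],d[0])))
print(np.linalg.norm(f((39,240),.074)-f((330,240),.074)))
E
```

```text
handle [ 0.60511302 -0.13085226] [ 0.6048574  -0.12815287]
rim.074 [ 0.56366743 -0.11462738] [ 0.56432466 -0.11367966]
hub 0.078 [ 0.56221724 -0.11714494]
hub 0.082 [ 0.56290772 -0.11614255]
hub 0.086 [ 0.5635982  -0.11514016]
0.04450823727778062 -21.379061200244614
0.04469522013071651 -19.214856873019684
0.10729891791749056
```

Handle top is at crop (307,311) and hub at (180,250). The handle works out to (0.605,−0.130) and the axis to about (0.5625,−0.1163). Next I grip the handle.

play_rows(deltas="-0.12 0.13 0 0 0 0; -0.12 0.14 0.3 0 0 0; 0 0 0.6 0 0 0; 0 0 0.6 0 0 0; 0 0 0.6 0 0 0; 0 0 0.5 0 0 0; 0 0 0.3 0 0 0; 0 0 0.16 0 0 0; 0 0 0 0 0 0; 0 0 0 0 0 0")

```text
time: 21.9
eef_pos: [0.6057, -0.1307, 0.1089]
orientation: [2.331, 2.105, 0.001]
force: [-0.5, -0.3, 0.6]
grip_width: 0.0508
grip_force: 0.0
```

play_rows(deltas="0 0 0 0 0 0; 0 0 0 0 0 0; 0 0 0 0 0 0; 0 0 0 0 0 0; 0 0 0 0 0 0; 0 0 0 0 0 0; 0 0 0 0 0 0; 0 0 0 0 0 0; 0 0 0 0 0 0; 0 0 0 0 0 0", claw=1, squeeze=50)

```text
time: 23.15
eef_pos: [0.6051, -0.1306, 0.1087]
orientation: [2.332, 2.105, -0.0]
force: [-2.6, -0.4, 4.9]
grip_width: 0.0115
grip_force: 49.1
```

```bash
cat > arc.py <<'E'
import sys
from h import *
C=np.array([.5623,-.1162])
def arc(C,r,a0,step,n,P):
    "n rows, step deg clockwise each; first row starts at P"
    y=yaw(read_state()["orientation"]); q=np.array(P); out=[]
    for i in range(n):
        a=np.radians(a0-step*(i+1)); t=C+r*np.array([np.cos(a),np.sin(a)]); d=(t-q)/.025; q=t
        out.append("%.3f %.3f"%(d@[np.cos(y),np.sin(y)],d@[np.sin(y),-np.cos(y)]))
    print(" 0 0 0 0; ".join(out)+" 0 0 0 0")
E
python3 - <<'E'
from arc import *
s=read_state();P=s["eef_pos"][:2];d=P-C;print(s["time"],P,s["grip_width"],s["force"],np.linalg.norm(d),np.degrees(np.arctan2(d[1],d[0])))
arc(C,np.linalg.norm(d),np.degrees(np.arctan2(d[1],d[0])),7,20,P)
E
```

```text
23.15 [ 0.60508068 -0.13061007] 0.011494317173216778 [-2.56095091 -0.3578754   4.9201348 ] 0.04514240485430264 -18.61536996362493
-0.212 -0.062 0 0 0 0; -0.203 -0.087 0 0 0 0; -0.190 -0.111 0 0 0 0; -0.175 -0.134 0 0 0 0; -0.158 -0.154 0 0 0 0; -0.138 -0.172 0 0 0 0; -0.116 -0.188 0 0 0 0; -0.092 -0.200 0 0 0 0; -0.067 -0.210 0 0 0 0; -0.041 -0.217 0 0 0 0; -0.014 -0.220 0 0 0 0; 0.013 -0.220 0 0 0 0; 0.039 -0.217 0 0 0 0; 0.065 -0.211 0 0 0 0; 0.091 -0.201 0 0 0 0; 0.114 -0.188 0 0 0 0; 0.137 -0.173 0 0 0 0; 0.157 -0.155 0 0 0 0; 0.174 -0.135 0 0 0 0; 0.190 -0.113 0 0 0 0
```

```bash
python3 - <<'E'
from arc import *
s=read_state();P=s["eef_pos"][:2];d=P-C;r=np.linalg.norm(d);a=np.degrees(np.arctan2(d[1],d[0]))
arc(C,r,a,4,10,P)
E
```

```text
-0.122 -0.032 0 0 0 0; -0.119 -0.041 0 0 0 0; -0.116 -0.049 0 0 0 0; -0.113 -0.057 0 0 0 0; -0.108 -0.064 0 0 0 0; -0.104 -0.072 0 0 0 0; -0.098 -0.079 0 0 0 0; -0.093 -0.086 0 0 0 0; -0.086 -0.092 0 0 0 0; -0.080 -0.098 0 0 0 0
```

play_rows(deltas="-0.12 -0.03 0 0 0 0; -0.12 -0.04 0 0 0 0; -0.115 -0.05 0 0 0 0; -0.115 -0.055 0 0 0 0; -0.11 -0.065 0 0 0 0; -0.105 -0.07 0 0 0 0; -0.1 -0.08 0 0 0 0; -0.095 -0.085 0 0 0 0; -0.085 -0.09 0 0 0 0; -0.08 -0.1 0 0 0 0")

```text
time: 24.4
eef_pos: [0.589, -0.1525, 0.1088]
orientation: [2.33, 2.104, 0.012]
force: [6.2, 6.4, 1.2]
grip_width: 0.0114
grip_force: 48.8
```

```bash
cat >> arc.py <<'E'
def rep(step=4,n=10,C=C):
    s=read_state();P=s["eef_pos"][:2];d=P-C;r=np.linalg.norm(d);a=np.degrees(np.arctan2(d[1],d[0]));u=d/r
    F=np.array(s["force"]);print("t %.2f r %.4f ang %.1f F"%(s["time"],r,a),F.round(1),"tang(push) %.1f rad %.1f"%(-F[:2]@[u[1],-u[0]],F[:2]@u))
    arc(C,.0451,a,step,n,C+.0451*u)
def blue(save=None):
    p=camera_params("wrist");im=snapshot("wrist");H=hsv(im);h,s_,v=[H[...,i].astype(int) for i in range(3)];Y,X=np.mgrid[:400,:640]
    m=(h>100)&(h<125)&(s_>130)&(v>50)&(X>200)&(X<480)
    for a,q in blobs(m,60):
        w=onz("wrist",q.mean(0),.06,p); print("blue",a,q.mean(0),q.min(0),q.max(0),w.round(4))
    if save: cv2.imwrite(save,im[:,:,::-1])
E
python3 - <<'E'
from arc import *
rep();blue("pics/g1.png")
E
```

```text
t 24.40 r 0.0451 ang -53.7 F [6.2 6.4 1.2] tang(push) 8.8 rad -1.5
-0.081 -0.096 0 0 0 0; -0.074 -0.102 0 0 0 0; -0.067 -0.107 0 0 0 0; -0.059 -0.111 0 0 0 0; -0.052 -0.115 0 0 0 0; -0.043 -0.118 0 0 0 0; -0.035 -0.121 0 0 0 0; -0.027 -0.123 0 0 0 0; -0.018 -0.125 0 0 0 0; -0.009 -0.126 0 0 0 0
blue 628 [291.52388535  17.86942675] [276.   7.] [308.  31.] [ 0.5859 -0.0182  0.06  ]
blue 533 [245.57786116  19.46529081] [231.   9.] [261.  33.] [ 0.5566 -0.0145  0.06  ]
```

```bash
cat >> arc.py <<'E'
def cmd(a,step,n):
    P=C+.0451*np.array([np.cos(np.radians(a)),np.sin(np.radians(a))]);arc(C,.0451,a,step,n,P)
E
python3 - <<'E'
from arc import *
for k in range(7):cmd(-58.6-40*k,4,10)
E
```

```text
-0.073 -0.103 0 0 0 0; -0.065 -0.108 0 0 0 0; -0.058 -0.112 0 0 0 0; -0.050 -0.116 0 0 0 0; -0.042 -0.119 0 0 0 0; -0.033 -0.121 0 0 0 0; -0.025 -0.123 0 0 0 0; -0.016 -0.125 0 0 0 0; -0.007 -0.126 0 0 0 0; 0.002 -0.126 0 0 0 0
0.010 -0.125 0 0 0 0; 0.019 -0.124 0 0 0 0; 0.028 -0.123 0 0 0 0; 0.036 -0.121 0 0 0 0; 0.045 -0.118 0 0 0 0; 0.053 -0.114 0 0 0 0; 0.061 -0.110 0 0 0 0; 0.068 -0.106 0 0 0 0; 0.075 -0.101 0 0 0 0; 0.082 -0.095 0 0 0 0
0.089 -0.089 0 0 0 0; 0.095 -0.083 0 0 0 0; 0.100 -0.076 0 0 0 0; 0.105 -0.069 0 0 0 0; 0.110 -0.062 0 0 0 0; 0.114 -0.054 0 0 0 0; 0.117 -0.046 0 0 0 0; 0.120 -0.037 0 0 0 0; 0.123 -0.029 0 0 0 0; 0.124 -0.020 0 0 0 0
0.125 -0.012 0 0 0 0; 0.126 -0.003 0 0 0 0; 0.126 0.006 0 0 0 0; 0.125 0.015 0 0 0 0; 0.124 0.023 0 0 0 0; 0.122 0.032 0 0 0 0; 0.119 0.040 0 0 0 0; 0.116 0.049 0 0 0 0; 0.112 0.057 0 0 0 0; 0.108 0.064 0 0 0 0
0.103 0.072 0 0 0 0; 0.098 0.079 0 0 0 0; 0.092 0.085 0 0 0 0; 0.086 0.092 0 0 0 0; 0.080 0.098 0 0 0 0; 0.073 0.103 0 0 0 0; 0.065 0.108 0 0 0 0; 0.058 0.112 0 0 0 0; 0.050 0.116 0 0 0 0; 0.042 0.119 0 0 0 0
0.033 0.121 0 0 0 0; 0.025 0.123 0 0 0 0; 0.016 0.125 0 0 0 0; 0.007 0.126 0 0 0 0; -0.002 0.126 0 0 0 0; -0.010 0.125 0 0 0 0; -0.019 0.124 0 0 0 0; -0.028 0.123 0 0 0 0; -0.036 0.121 0 0 0 0; -0.045 0.118 0 0 0 0
-0.053 0.114 0 0 0 0; -0.061 0.110 0 0 0 0; -0.068 0.106 0 0 0 0; -0.075 0.101 0 0 0 0; -0.082 0.095 0 0 0 0; -0.089 0.089 0 0 0 0; -0.095 0.083 0 0 0 0; -0.100 0.076 0 0 0 0; -0.105 0.069 0 0 0 0; -0.110 0.062 0 0 0 0
```

play_rows(deltas="-0.075 -0.105 0 0 0 0; -0.065 -0.11 0 0 0 0; -0.06 -0.11 0 0 0 0; -0.05 -0.115 0 0 0 0; -0.04 -0.12 0 0 0 0; -0.035 -0.12 0 0 0 0; -0.025 -0.125 0 0 0 0; -0.015 -0.125 0 0 0 0; -0.005 -0.125 0 0 0 0; 0 -0.125 0 0 0 0")

```text
time: 25.7
eef_pos: [0.5598, -0.1612, 0.1089]
orientation: [2.326, 2.1, 0.011]
force: [8.6, 1.2, -3.4]
grip_width: 0.0113
grip_force: 48.8
```

```bash
python3 - <<'E'
from arc import *
rep(4,1);blue()
E
```

```text
t 25.70 r 0.0450 ang -93.2 F [ 8.6  1.2 -3.4] tang(push) 8.6 rad -1.7
-0.002 -0.126 0 0 0 0
blue 392 [292.33928571   6.14540816] [277.   0.] [310.  14.] [ 0.5582 -0.0191  0.06  ]
blue 389 [336.85604113   6.2596401 ] [319.   0.] [353.  14.] [ 0.5861 -0.022   0.06  ]
```

play_rows(deltas="0.01 -0.125 0 0 0 0; 0.02 -0.125 0 0 0 0; 0.03 -0.125 0 0 0 0; 0.035 -0.12 0 0 0 0; 0.045 -0.12 0 0 0 0; 0.055 -0.115 0 0 0 0; 0.06 -0.11 0 0 0 0; 0.07 -0.105 0 0 0 0; 0.075 -0.1 0 0 0 0; 0.08 -0.095 0 0 0 0")

```text
time: 27.0
eef_pos: [0.5318, -0.1492, 0.1089]
orientation: [2.325, 2.098, 0.003]
force: [5.1, -6.8, -3.4]
grip_width: 0.0114
grip_force: 48.9
```

```bash
python3 - <<'E'
from arc import *
rep(4,1);blue()
E
```

```text
t 27.00 r 0.0449 ang -132.8 F [ 5.1 -6.8 -3.4] tang(push) 8.3 rad 1.6
0.079 -0.098 0 0 0 0
blue 489 [340.70756646  25.84867076] [325.  18.] [356.  35.] [ 0.5589 -0.0243  0.06  ]
blue 439 [387.42824601  28.55353075] [374.  20.] [401.  37.] [ 0.5885 -0.0274  0.06  ]
```

```bash
python3 - <<'E'
from arc import *
cmd(-138.6,2.5,10);cmd(-163.6,2,20)
E
```

```text
0.055 -0.057 0 0 0 0; 0.057 -0.054 0 0 0 0; 0.059 -0.052 0 0 0 0; 0.062 -0.049 0 0 0 0; 0.064 -0.046 0 0 0 0; 0.066 -0.043 0 0 0 0; 0.067 -0.041 0 0 0 0; 0.069 -0.038 0 0 0 0; 0.071 -0.035 0 0 0 0; 0.072 -0.031 0 0 0 0
0.059 -0.023 0 0 0 0; 0.059 -0.021 0 0 0 0; 0.060 -0.019 0 0 0 0; 0.061 -0.017 0 0 0 0; 0.061 -0.014 0 0 0 0; 0.062 -0.012 0 0 0 0; 0.062 -0.010 0 0 0 0; 0.062 -0.008 0 0 0 0; 0.063 -0.006 0 0 0 0; 0.063 -0.004 0 0 0 0; 0.063 -0.001 0 0 0 0; 0.063 0.001 0 0 0 0; 0.063 0.003 0 0 0 0; 0.063 0.005 0 0 0 0; 0.063 0.007 0 0 0 0; 0.062 0.010 0 0 0 0; 0.062 0.012 0 0 0 0; 0.061 0.014 0 0 0 0; 0.061 0.016 0 0 0 0; 0.060 0.018 0 0 0 0
```

play_rows(deltas="0.055 -0.057 0 0 0 0; 0.057 -0.054 0 0 0 0; 0.06 -0.052 0 0 0 0; 0.062 -0.05 0 0 0 0; 0.064 -0.046 0 0 0 0; 0.066 -0.043 0 0 0 0; 0.067 -0.04 0 0 0 0; 0.069 -0.038 0 0 0 0; 0.07 -0.035 0 0 0 0; 0.072 -0.03 0 0 0 0")

```text
time: 28.3
eef_pos: [0.5208, -0.1329, 0.1089]
orientation: [2.325, 2.1, -0.003]
force: [0.8, -9.3, 0.2]
grip_width: 0.0114
grip_force: 49.4
```

```bash
python3 - <<'E'
from arc import *
rep(4,1);blue()
E
```

```text
t 28.30 r 0.0448 ang -158.0 F [ 0.8 -9.3  0.2] tang(push) 8.9 rad 2.8
0.113 -0.055 0 0 0 0
blue 536 [360.21268657  55.62873134] [342.  46.] [376.  71.] [ 0.5577 -0.0288  0.06  ]
blue 442 [408.77828054  58.68778281] [395.  50.] [422.  67.] [ 0.589  -0.0319  0.06  ]
```

play_rows(deltas="0.059 -0.023 0 0 0 0; 0.059 -0.02 0 0 0 0; 0.06 -0.019 0 0 0 0; 0.06 -0.017 0 0 0 0; 0.06 -0.014 0 0 0 0; 0.062 -0.012 0 0 0 0; 0.062 -0.01 0 0 0 0; 0.062 -0.008 0 0 0 0; 0 0 0 0 0 0; 0 0 0 0 0 0")

```text
time: 29.6
eef_pos: [0.5178, -0.121, 0.1088]
orientation: [2.326, 2.101, -0.007]
force: [-2.0, -9.4, 1.4]
grip_width: 0.0112
grip_force: 49.7
```

```bash
python3 - <<'E'
from arc import *
rep(4,1);blue()
E
```

```text
t 29.60 r 0.0448 ang -173.8 F [-2.  -9.4  1.4] tang(push) 9.1 rad 3.0
0.124 -0.022 0 0 0 0
blue 553 [366.8318264   74.82820976] [348.  66.] [383.  87.] [ 0.5574 -0.0296  0.06  ]
blue 437 [415.61098398  77.6590389 ] [401.  69.] [429.  86.] [ 0.5892 -0.0326  0.06  ]
```

play_rows(deltas="0.063 -0.006 0 0 0 0; 0.063 -0.004 0 0 0 0; 0.063 -0.001 0 0 0 0; 0.063 0.001 0 0 0 0; 0.063 0.003 0 0 0 0; 0.063 0.005 0 0 0 0; 0.063 0.007 0 0 0 0; 0.062 0.01 0 0 0 0; 0 0 0 0 0 0; 0 0 0 0 0 0")

```text
time: 30.9
eef_pos: [0.5182, -0.1088, 0.1088]
orientation: [2.327, 2.102, -0.011]
force: [-5.5, -10.1, 4.0]
grip_width: 0.0112
grip_force: 50.1
```

```bash
python3 - <<'E'
from arc import *
rep(4,1);blue();cmd(-195.6,2,20)
E
```

```text
t 30.90 r 0.0447 ang 170.5 F [ -5.5 -10.1   4. ] tang(push) 10.9 rad 3.8
0.125 0.013 0 0 0 0
blue 535 [368.90280374  94.60560748] [350.  86.] [385. 103.] [ 0.5577 -0.03    0.06  ]
blue 423 [417.0212766   97.53427896] [404.  89.] [430. 106.] [ 0.5891 -0.0334  0.06  ]
0.062 0.012 0 0 0 0; 0.061 0.014 0 0 0 0; 0.061 0.016 0 0 0 0; 0.060 0.018 0 0 0 0; 0.060 0.020 0 0 0 0; 0.059 0.022 0 0 0 0; 0.058 0.024 0 0 0 0; 0.057 0.026 0 0 0 0; 0.056 0.028 0 0 0 0; 0.055 0.030 0 0 0 0; 0.054 0.032 0 0 0 0; 0.053 0.034 0 0 0 0; 0.052 0.036 0 0 0 0; 0.050 0.038 0 0 0 0; 0.049 0.039 0 0 0 0; 0.048 0.041 0 0 0 0; 0.046 0.043 0 0 0 0; 0.045 0.044 0 0 0 0; 0.043 0.046 0 0 0 0; 0.041 0.047 0 0 0 0
```

play_rows(deltas="0.031 0.006 0 0 0 0; 0.031 0.006 0 0 0 0; 0.031 0.007 0 0 0 0; 0.031 0.007 0 0 0 0; 0.03 0.008 0 0 0 0; 0.03 0.008 0 0 0 0; 0.03 0.009 0 0 0 0; 0.03 0.009 0 0 0 0; 0 0 0 0 0 0; 0 0 0 0 0 0")

```text
time: 32.2
eef_pos: [0.5195, -0.103, 0.1087]
orientation: [2.328, 2.103, -0.013]
force: [-7.2, -12.5, 5.8]
grip_width: 0.0112
grip_force: 50.4
```

```bash
python3 - <<'E'
from arc import *
rep(4,1)
E
```

```text
t 32.20 r 0.0448 ang 162.8 F [ -7.2 -12.5   5.8] tang(push) 14.1 rad 3.2
0.122 0.029 0 0 0 0
```

play_rows(deltas="0 0 0 0 0 0; 0 0 0 0 0 0; 0 0 0 0 0 0; 0 0 0 0 0 0; 0 0 0 0 0 0; 0 0 0 0 0 0; 0 0 0 0 0 0; 0 0 0 0 0 0; 0 0 0 0 0 0; 0 0 0 0 0 0")

```text
time: 33.45
eef_pos: [0.5195, -0.103, 0.1087]
orientation: [2.328, 2.103, -0.013]
force: [-8.5, -12.0, 6.3]
grip_width: 0.0112
grip_force: 50.4
```

```bash
python3 - <<'E'
from arc import *
rep(4,1)
E
```

```text
t 33.45 r 0.0448 ang 162.8 F [ -8.5 -12.    6.3] tang(push) 14.0 rad 4.5
0.122 0.029 0 0 0 0
```

play_rows(deltas="-0.03 -0.009 0 0 0 0; -0.03 -0.009 0 0 0 0; -0.03 -0.008 0 0 0 0; -0.03 -0.008 0 0 0 0; -0.03 -0.007 0 0 0 0; -0.03 -0.007 0 0 0 0; 0 0 0 0 0 0; 0 0 0 0 0 0; 0 0 0 0 0 0; 0 0 0 0 0 0")

```text
time: 34.7
eef_pos: [0.5193, -0.1036, 0.1087]
orientation: [2.331, 2.105, -0.002]
force: [-2.9, -0.9, 6.0]
grip_width: 0.0114
grip_force: 50.3
```

```bash
python3 - <<'E'
from arc import *
rep(4,1)
E
```

```text
t 34.70 r 0.0448 ang 163.7 F [-2.9 -0.9  6. ] tang(push) 1.7 rad 2.6
0.123 0.027 0 0 0 0
```

play_rows(deltas="-0.03 -0.007 0 0 0 0; -0.03 -0.006 0 0 0 0; -0.03 -0.006 0 0 0 0; -0.03 -0.006 0 0 0 0; 0 0 0 0 0 0; 0 0 0 0 0 0; 0 0 0 0 0 0; 0 0 0 0 0 0; 0 0 0 0 0 0; 0 0 0 0 0 0")

```text
time: 35.95
eef_pos: [0.5188, -0.1049, 0.1087]
orientation: [-2.332, -2.105, -0.002]
force: [-2.5, 1.9, 4.8]
grip_width: 0.0116
grip_force: 50.3
```

```bash
python3 - <<'E'
from arc import *
rep(4,1)
E
```

```text
t 35.95 r 0.0449 ang 165.5 F [-2.5  1.9  4.8] tang(push) -1.2 rad 2.9
0.124 0.023 0 0 0 0
```

play_rows(deltas="-0.025 -0.005 0 0 0 0; -0.025 -0.005 0 0 0 0; -0.025 -0.004 0 0 0 0; 0 0 0 0 0 0; 0 0 0 0 0 0; 0 0 0 0 0 0; 0.04 0.008 0 0 0 0; 0.04 0.008 0 0 0 0; 0.04 0.008 0 0 0 0; 0.03 0.006 0 0 0 0")

```text
time: 37.2
eef_pos: [0.5186, -0.106, 0.1087]
orientation: [2.329, 2.104, -0.006]
force: [-5.3, -6.2, 4.4]
grip_width: 0.0114
grip_force: 50.3
```

```bash
python3 - <<'E'
from arc import *
rep(4,1)
E
```

```text
t 37.20 r 0.0448 ang 166.8 F [-5.3 -6.2  4.4] tang(push) 7.2 rad 3.7
0.124 0.020 0 0 0 0
```

play_rows(deltas="0.02 0.004 0 0 0 0; 0 0 0 0 0 0; 0.02 0.004 0 0 0 0; 0 0 0 0 0 0; 0.02 0.004 0 0 0 0; 0 0 0 0 0 0; 0.02 0.004 0 0 0 0; 0 0 0 0 0 0; 0 0 0 0 0 0; 0 0 0 0 0 0")

```text
time: 38.45
eef_pos: [0.5188, -0.1057, 0.1087]
orientation: [2.328, 2.103, -0.01]
force: [-7.0, -9.7, 4.9]
grip_width: 0.0112
grip_force: 50.3
```

```bash
python3 - <<'E'
from arc import *
rep(4,1)
E
```

```text
t 38.45 r 0.0448 ang 166.5 F [-7.  -9.7  4.9] tang(push) 11.1 rad 4.5
0.124 0.021 0 0 0 0
```

play_rows(deltas="0.01 0.002 0 0 0 0; 0 0 0 0 0 0; 0.01 0.002 0 0 0 0; 0 0 0 0 0 0; 0.01 0.002 0 0 0 0; 0 0 0 0 0 0; 0.01 0.002 0 0 0 0; 0 0 0 0 0 0; 0 0 0 0 0 0; 0 0 0 0 0 0")

```text
time: 39.7
eef_pos: [0.5188, -0.1055, 0.1087]
orientation: [2.328, 2.103, -0.012]
force: [-7.9, -11.7, 5.3]
grip_width: 0.0114
grip_force: 50.3
```

```bash
python3 - <<'E'
from arc import *
rep(4,1)
E
```

```text
t 39.70 r 0.0448 ang 166.2 F [ -7.9 -11.7   5.3] tang(push) 13.3 rad 4.9
0.124 0.022 0 0 0 0
```

play_rows(deltas="0.01 0.002 0 0 0 0; 0 0 0 0 0 0; 0 0 0 0 0 0; 0.01 0.002 0 0 0 0; 0 0 0 0 0 0; 0 0 0 0 0 0; 0.01 0.002 0 0 0 0; 0 0 0 0 0 0; 0 0 0 0 0 0; 0 0 0 0 0 0")

```text
time: 40.95
eef_pos: [0.519, -0.1049, 0.1087]
orientation: [2.328, 2.103, -0.012]
force: [-6.4, -11.7, 5.6]
grip_width: 0.0114
grip_force: 50.3
```

```bash
python3 - <<'E'
from arc import *
rep(4,1)
E
```

```text
t 40.95 r 0.0448 ang 165.3 F [ -6.4 -11.7   5.6] tang(push) 12.9 rad 3.2
0.124 0.024 0 0 0 0
```

Breakaway came near 13.3 N and the wheel slid at about 12.9 N, which is properly tight. Next I unload, let go and lift.

play_rows(deltas="-0.04 -0.008 0 0 0 0; -0.04 -0.008 0 0 0 0; -0.04 -0.008 0 0 0 0; -0.04 -0.008 0 0 0 0; -0.03 -0.006 0 0 0 0; 0 0 0 0 0 0; 0 0 0 0 0 0; 0 0 0 0 0 0; 0 0 0 0 0 0; 0 0 0 0 0 0")

```text
time: 42.2
eef_pos: [0.5187, -0.1056, 0.1087]
orientation: [2.331, 2.105, -0.002]
force: [-3.2, -1.8, 5.2]
grip_width: 0.0114
grip_force: 50.3
```

play_rows(deltas="0 0 0 0 0 0; 0 0 0 0 0 0; 0 0 0 0 0 0; 0 0 0 0 0 0; 0 0 0 0 0 0; 0 0 -0.3 0 0 0; 0 0 -0.6 0 0 0; 0 0 -0.8 0 0 0; 0 0 -0.9 0 0 0; 0 0 -0.9 0 0 0", claw=-0.2)

```text
time: 43.45
eef_pos: [0.5191, -0.105, 0.1978]
orientation: [2.331, 2.104, 0.001]
force: [0.1, 0.3, -1.3]
grip_width: 0.0513
grip_force: 0.0
```

play_rows(deltas="0 0 -0.5 0 0 0; 0 0 0 0 0 0; 0 0 0 0 0 0; 0 0 0 0 0 0; 0 0 0 0 0 0; 0 0 0 0 0 0; 0 0 0 0 0 0; 0 0 0 0 0 0; 0 0 0 0 0 0; 0 0 0 0 0 0")

```text
time: 44.7
eef_pos: [0.5187, -0.1048, 0.2082]
orientation: [2.332, 2.105, 0.0]
force: [0.4, 0.2, 0.2]
grip_width: 0.0512
grip_force: 0.0
```

```bash
python3 - <<'E'
from arc import *
rep(4,1)
im=snapshot("wrist");si=snapshot("side")
cv2.imwrite("pics/f.png",np.hstack([cv2.resize(im[0:300,180:460],(420,450)),cv2.resize(si[165:275,270:350],(327,450))])[:,:,::-1])
E
```

```text
t 44.70 r 0.0450 ang 165.3 F [0.4 0.2 0.2] tang(push) -0.3 rad -0.3
0.124 0.024 0 0 0 0
```

View pics/f.png

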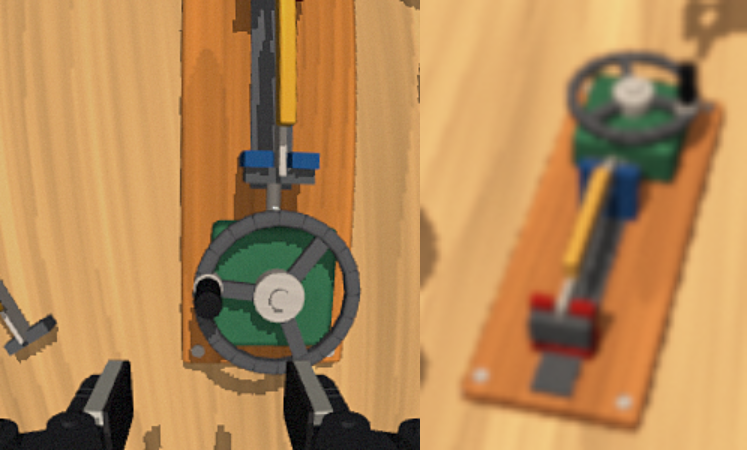

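The blade sits in both slots with its end bars tight against the forks, and the handle has stayed put at (208,295) in the crop. The gripper is clear, so I hand in.

```bash
python3 -c "
from rig import *
print(sign_off())"
```

```text
the job is handed in; nothing more can be done
None
```

The blade is seated in both forks with its end bars outside, and the wheel is wound tight at about 13 N of push. It briefly read 14 N before I eased it back a few degrees. The handle is released, the bystanders were not approached, and the job was handed in at about 45 s.

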